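Clear the microscope slideway and clamp the scope over the red specimen

TASK

With the brush, sweep the three stone chips off the bed into the trough along its front edge and stand the brush back upright on the bench, touching no chip with the gripper. Only then loosen the orange clamp knob, slide the microscope carriage until its lens is centred over the red specimen, and turn the knob fully tight again. Leave the specimens, beaker and bottle where they stand.

Things in the scene. Friction and masses are not known exactly. Their poses are not given: they have to be found in the camera images.
- slideway: Low grey and steel slideway fixed to the bench. Origin on the bench; x away from the robot, y along the rail, z up. Steel bed, top at z 35 mm: x -75..100, y -175..175. Rail 30 x 30 mm on the bed, centred at x 70. Specimens stand at x 28. Chips lie on the front strip, x -60..-30. Blue-lined trough along the front edge: x -131..-75, floor z 10, front wall 4 mm thick, top z 45.
- carriage (a joint): Travel (m) of the white carriage along slideway +y, 0 to 0.29; at 0 it is at slideway y -140 mm. Block 44 x 50 mm over the rail, top 115 mm above bench; bridge 24 mm wide (98..112 mm up) to a leg with foot (20 x 30 mm, at slideway x -55) gliding 3 mm over the front strip. Immovable while clamped; free, it takes 2 N and stays put.
- scope_tip (a point): Lens centre at the lower end of the black microscope barrel (28 mm across, 34 mm at its grey ring; 70 to 139 mm above the bench) that hangs from the carriage's bridge at slideway x 28 mm. This point is 70 mm above the bench.
- clamp_knob (a joint): Angle (rad) of the orange clamp knob on top of the carriage, upright axis: 0 = fully tight (stop), growing anticlockwise seen from above as it is loosened; stop at 1.5. It grips the rail below about 0.6 and is quite free from 0.8. Stiff, about 0.25 N m; stays where it is left.
- knob_grip (a point): Grip point on the orange knob's axis, 170 mm above the bench. The knob is a bar 52 mm long, 14 mm wide, 26 mm tall (155 to 181 mm above the bench) on a 12 mm stem, over the rail. The bar lies along this frame's x axis; at joint value 0 that is turned -0.6 rad from slideway x.
- brush: Block brush standing on its stiff bristles on the bench, left or right of the slideway: 114 mm long (its x), 24 mm wide (its y), 66 mm tall, 140 g. Black bristles 110 x 22 mm from 0 to 28 mm, wooden back 27 to 41 mm, wooden grip 80 x 24 mm from 40 to 66 mm. Origin at the centre of the underside.
- specimen_red: Mounted specimen: a red resin puck, 26 mm across and 20 mm tall with a grey stone spot on top, loose, standing on the bed in the row between rail and front strip; origin at the centre of its underside.
- specimen_blue: Mounted specimen: a blue resin puck, 26 mm across and 20 mm tall with a grey stone spot on top, loose, standing on the bed in the row between rail and front strip; origin at the centre of its underside.
- specimen_yellow: Mounted specimen: a yellow resin puck, 26 mm across and 20 mm tall with a grey stone spot on top, loose, standing on the bed in the row between rail and front strip; origin at the centre of its underside.
- chip0: One of three terracotta-brown stone chips about 18 x 15 x 12 mm, 20 g, loose on the front strip of the bed; origin at its middle (6 mm above the bed while it lies there).
- chip1: One of three terracotta-brown stone chips about 18 x 15 x 12 mm, 20 g, loose on the front strip of the bed; origin at its middle (6 mm above the bed while it lies there).
- chip2: One of three terracotta-brown stone chips about 18 x 15 x 12 mm, 20 g, loose on the front strip of the bed; origin at its middle (6 mm above the bed while it lies there).
- beaker: Glass beaker 70 mm across, 90 mm tall, loose on the bench on the side of the slideway where the brush is not; origin at the centre of its underside. A bystander.
- wash_bottle: White bottle with red cap, 60 mm across, 190 mm tall, loose on the bench just beyond the rail; origin at the centre of its underside. A bystander.
There are look-alikes about, which are no part of the job. There is more than one size of the brush; the job needs the largest.

How it is judged:
On the way, in this order (a step that is already met when the one before it is completed fails the run):
1. all three chips lie in the trough, with the clamp still tight (x of chip0 in the frame of slideway between -0.138 and -0.072 m and y of chip0 in the frame of slideway between -0.178 and 0.178 m and z of each of chip0, chip1, chip2 in the frame of slideway below 0.03 m and x of chip1 in the frame of slideway between -0.138 and -0.072 m and y of chip1 in the frame of slideway between -0.178 and 0.178 m and x of chip2 in the frame of slideway between -0.138 and -0.072 m and y of chip2 in the frame of slideway between -0.178 and 0.178 m and value of joint clamp_knob below 0.3 rad), for 0.2 s.
2. the brush stands on the bench, let go (height (world z) of brush below 0.004 m and angle between brush's own z axis and vertical below 0.1 rad and contact force between the fingers and brush below 0.1 N), for 0.2 s.
3. the clamp knob is loosened beyond 0.8 rad (value of joint clamp_knob above 0.8 rad), for 0.1 s.
At the end, for the whole second after the job is handed in: All three chips lie in the trough, the lens is within 6 mm (horizontally) of the red specimen's centre, the clamp knob is back below 0.2 rad (tight), the carriage is at rest, and the brush stands upright on the bench itself (not on the slideway), at rest (x of chip0 in the frame of slideway between -0.138 and -0.072 m and y of chip0 in the frame of slideway between -0.178 and 0.178 m and z of each of chip0, chip1, chip2 in the frame of slideway below 0.03 m and x of chip1 in the frame of slideway between -0.138 and -0.072 m and y of chip1 in the frame of slideway between -0.178 and 0.178 m and x of chip2 in the frame of slideway between -0.138 and -0.072 m and y of chip2 in the frame of slideway between -0.178 and 0.178 m and horizontal distance between scope_tip and specimen_red below 0.006 m and value of joint clamp_knob below 0.2 rad and height (world z) of brush below 0.004 m and angle between brush's own z axis and vertical below 0.1 rad and linear speed of brush below 0.02 m/s and velocity of joint carriage between -0.005 and 0.005 m/s); the robot touches nothing.
It fails at once if a specimen is shifted by more than 8 mm (distance of any of specimen_red, specimen_blue, specimen_yellow from where it was at the start of the episode above 0.008 m).
It fails at once if the beaker or the bottle is shifted by more than 20 mm or tipped (distance of any of beaker, wash_bottle from where it was at the start of the episode above 0.02 m or angle between any of beaker, wash_bottle's own z axis and vertical above 0.2 rad).
It fails at once if a chip is handled with the gripper or arm instead of the brush (contact force between any of the fingers, the arm and chip0 above 0.5 N or contact force between any of the fingers, the arm and chip1 above 0.5 N or contact force between any of the fingers, the arm and chip2 above 0.5 N).
It also fails if it takes over 72 s, if anything falls off the work surface, if the arm or the gripper's body presses on something with over 40 N, if the wrist force passes 120 N, or if a joint passes its speed limit or range.

ROBOT

A 7-joint arm with a two-finger parallel gripper is mounted at the origin on the work surface. World frame = base frame: x ahead of the robot, y to its left, z up, the work surface at z = 0. Lengths are in m, angles in rad, forces in N, time in s.
With the tool pointing down it reaches from about 0.4 to 0.85 m from the base axis. Payload 4.5 kg.
Tool frame: the origin (TCP) lies midway between the tips of the shut fingers; the grasp point (between the pads) lies 19 mm behind it; z points along the fingers, y is the line along which they close (so a half turn about z gives the same grasp; the last joint's range is limited). The gripper opens to 88 mm and grips with 3 to 60 N. Pads are 18 mm wide; open, the fingers measure 123 mm over their backs; the gripper's body (75 mm by 187 mm) begins 45 mm behind the grasp point.
Start: joints at [1.162, 0.689, -0.195, 1.565, 0.157, 0.902, -0.215], TCP at [0.268, -0.565, 0.239] pointing down, gripper open.
Joint ranges: [-3.01, 3.01], [-0.46, 2.08], [-1.47, 1.51], [0.13, 2.56], [-1, 4.14], [0.04, 2.09], [-2.66, 2.66]. Speed limits (rad/s): [2.57, 2.57, 3.14, 3.14, 3.14, 3.14, 3.14].

INTERFACE

Orientations are given as a unit quaternion [x, y, z, w].
In Python, from plant import r gives the robot as it stands.
- The arm moves only by the tool move_arm, never from a script. Its argument "targets" is a list that holds one entry, the list of rows, each a list of 7 numbers: the opening, from 0 (shut) to 1 (fully open), then the shift along the tool's x, y, z in mm, then the turn, a rotation vector about the tool's x, y, z in degrees. In form: [[[claw, dx, dy, dz, ax, ay, az], ...]]. A call has 1 to 10 rows; each row is the pose to reach, as a shift and turn from the pose commanded when the call began, along the tool's axes at that moment; what a row does not reach only later rows make up. A row lasts 1/8 s, in which the tool goes at most 62.5 mm and 10.7 degrees, less where a joint would pass 70% of its speed; a pose out of reach is approached as far as the arm can. A call with a gripper value outside its range is refused whole. The fingers move at their own pace and stop on an object; "newtons" is the grip in N (left out, the last holds). Time passes only in rows, so rows that repeat a pose let the fingers close. It gives the time, the measured TCP pose, the force, the opening and the grip force at its end, in the units of the state.
- r.get_state(): the state, without advancing time (a new reading comes with each control period).
- r.snapshot(name): name is "scene" or "top" or "wrist"; returns the picture (384x512x3 uint8, red, green, blue); there is no depth.
- r.camera_info(name): a dict with "fx", "fy", "cx", "cy" (pixels), "k1" (the pictures are not rectified: a ray, as slopes to the right and down, at radius r is drawn at 1 + k1 r^2 times it, then the intrinsics apply), "R" (3x3) and "t" (3): a world point X has camera coordinates R X + t. Camera axes: x right, y down, z forward; pixel columns grow to the right and rows downward; lengths in m; the calibration is good to about 2 mm. A picture is of the moment at which its call begins: read the wrist's pose just before it. camera_info takes no time and is no camera call; for the wrist camera it gives the pose at the moment of the call.
- r.finish_job(): hands the job in; it is judged then, once.
The state is a dict: "clock": time; "q": joint angles; "qd": joint speeds; "joint_torque": joint torques, N m; "tool_pos": TCP position; "eef_rot": TCP orientation; "contact_force": force on the tool from outside, world axes, zero at the start; "moment": the same for the moment, N m; "opening": opening from 0.0 (shut) to 1.0 (fully open); "finger_force": force on a finger pad.
Only numpy, scipy, OpenCV 4.12 (cv2) and the standard library are available. Lean on these libraries where they do the work, as an engineer would, in place of code of your own. Each camera call takes 0.05 s, during which the arm holds its last target. There are 200 camera calls.

## Working session

There is one attempt and no reset: what is moved stays moved. The work goes in short steps, Python scripts to look and compute and a tool call to move; the robot and the scene stay as the last step left them, time stands still between calls to the robot, and variables do not carry over. Pictures are saved under pics/ and viewed, at most 10 in all, crops included, and the job is handed in when it is done.

Besides the shell and the picture viewer there is one more tool, called after "Call:" as name(argument=value, ...), one argument or row to a line, values as JSON. move_arm: Moves the arm, as the interface text tells. Its arguments: {"type":"object","properties":{"targets":{"type":"array","items":{"type":"array","items":{"type":"array","items":{"type":"number"}}}},"newtons":{"type":"number"}},"required":["targets"]}

```bash
ls; mkdir -p pics
python3 - <<'E'
from plant import r
import cv2,json
for n in("scene","top"):
    im=r.snapshot(n); cv2.imwrite(f"pics/{n}0.png",im[:,:,::-1])
    c=r.camera_info(n); print(n,{k:(v.tolist() if hasattr(v,'tolist') else v) for k,v in c.items()})
s=r.get_state();print(s)
E
```

```text
pics
scene {'fx': 441.3001197021578, 'fy': 441.3001197021578, 'cx': 260.2768359939473, 'cy': 191.05483835928203, 'k1': -0.15883029856189107, 'R': [[-0.4349903736879461, 0.9003826354156851, -0.009720321019700589], [0.6294151019674455, 0.2963261422532208, -0.718350504163973], [-0.6439099348621131, -0.3185936710909822, -0.6956134476321172]], 't': [0.18266207460824296, -0.2730011836690711, 1.5344371005447248]}
top {'fx': 474.32260503443416, 'fy': 474.32260503443416, 'cx': 253.00900535689303, 'cy': 194.21390043588244, 'k1': -0.0765952260075439, 'R': [[0.014569326426175241, -0.9997509867462723, -0.016902639656051044], [-0.9971738776001833, -0.013281594008030357, -0.07394495988517553], [0.07370205261254203, 0.017932198985640604, -0.9971190719669528]], 't': [0.04791978505831212, 0.560080007384945, 1.2857576075430217]}
{'clock': 0.1, 'q': array([ 1.16179581,  0.68989722, -0.19452128,  1.56619479,  0.15730415,
        0.90249653, -0.21513114]), 'qd': array([-0.00183881, -0.00257523, -0.00087014, -0.00357336,  0.00135331,
       -0.00039861,  0.0009371 ]), 'joint_torque': array([-2.62851878e-03, -5.28497493e+01, -1.27147414e+00, -1.53837901e+01,
       -5.25936310e-02,  1.95313973e-03, -2.56464563e-05]), 'tool_pos': array([ 0.26752311, -0.56424892,  0.23800412]), 'eef_rot': array([ 9.75585869e-01,  2.19616867e-01, -2.33155644e-04, -7.67864890e-04]), 'contact_force': array([-0.0726898 ,  1.10846199, -0.11608702]), 'moment': array([-0.0415188 ,  0.03124654, -0.05787957]), 'finger_force': 0.0, 'opening': 1.0020891003473582}
```

View pics/top0.png

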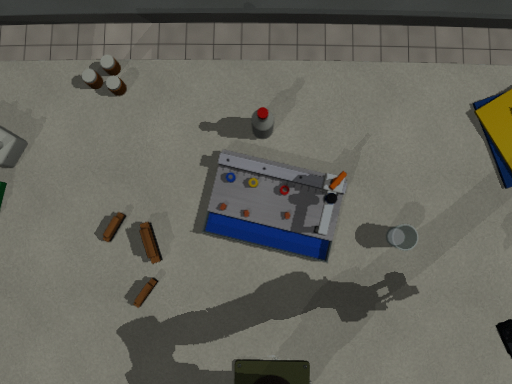

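View pics/scene0.png

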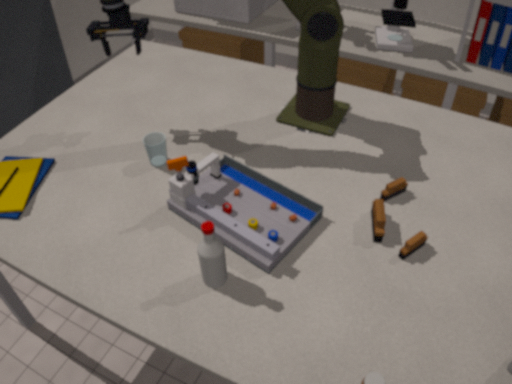

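```bash
cat > h.py <<'E'
import numpy as np, cv2
def ci(c): 
    return np.array([[c['fx'],0,c['cx']],[0,c['fy'],c['cy']],[0,0,1.]]),np.array([c['k1'],0,0,0.]),np.array(c['R']),np.array(c['t'])
def ray(c,uv):
    K,D,R,t=ci(c); p=cv2.undistortPoints(np.array(uv,float).reshape(-1,1,2),K,D).reshape(-1,2)
    d=np.c_[p,np.ones(len(p))]@R; return -R.T@t,d
def onz(c,uv,z):
    o,d=ray(c,uv); z=np.broadcast_to(z,len(d)); return o+d*((z-o[2])/d[:,2])[:,None]
def proj(c,X):
    K,D,R,t=ci(c); return cv2.projectPoints(np.array(X,float).reshape(-1,1,3),cv2.Rodrigues(R)[0],t,K,D)[0].reshape(-1,2)
def blobs(im,f,amin=8):
    """f(h,s,v)->mask ; returns list of (area,cx,cy,rect)"""
    h,s,v=[a.astype(int) for a in cv2.split(cv2.cvtColor(im,cv2.COLOR_RGB2HSV))]
    m=f(h,s,v).astype(np.uint8); n,l,st,ce=cv2.connectedComponentsWithStats(m)
    out=[]
    for i in range(1,n):
        if st[i,4]>=amin:
            p=np.argwhere(l==i)[:,::-1].astype(np.float32); out.append((int(st[i,4]),*ce[i],cv2.minAreaRect(p)))
    return out
E
python3 - <<'E'
from h import *
from plant import r
im=cv2.imread('pics/top0.png')[:,:,::-1].copy(); c=r.camera_info('top')
a=cv2.resize(im[140:270,190:360],None,fx=4.4,fy=4.4,interpolation=cv2.INTER_CUBIC)
b=cv2.resize(im[200:310,95:175],None,fx=5.2,fy=5.2,interpolation=cv2.INTER_CUBIC)
cv2.imwrite('pics/c1.png',a[:,:,::-1]);cv2.imwrite('pics/c2.png',b[:,:,::-1])
for nm,f in dict(blue=lambda h,s,v:(h>105)&(h<125)&(s>120)&(v>40),red=lambda h,s,v:((h<4)|(h>172))&(s>150)&(v>60),chip=lambda h,s,v:(h>=4)&(h<14)&(s>90)&(v>60),yel=lambda h,s,v:(h>20)&(h<32)&(s>130)&(v>80)).items():
    for x in blobs(im,f): print(nm,x[0],np.round(x[1:3],1),[np.round(q,1).tolist() for q in x[3]],onz(c,[x[1:3]],.041).round(3)[0])
E
```

```text
blue 97 [483.7 101.3] [[485.9, 99.1], [6.2, 26.1], 59.0] [ 0.827 -0.585  0.041]
blue 254 [502.3 168.4] [[501.4, 163.5], [48.9, 8.2], 69.1] [ 0.638 -0.632  0.041]
blue 56 [230. 177.] [[230.0, 177.0], [8.0, 8.0], 90.0] [0.604 0.119 0.041]
blue 2465 [266.5 235.5] [[266.5, 235.6], [123.5, 20.0], 13.6] [0.447 0.017 0.041]
red 97 [262.2 112.4] [[262.0, 112.0], [10.0, 10.0], 90.0] [0.784 0.033 0.041]
red 52 [283.8 189.8] [[284.0, 189.5], [9.0, 8.0], 90.0] [ 0.571 -0.028  0.041]
chip 134 [337.6 179.8] [[337.5, 179.5], [7.1, 21.2], 45.0] [ 0.6   -0.174  0.041]
chip 33 [222.7 206.2] [[222.8, 206.4], [5.4, 6.3], 26.6] [0.524 0.137 0.041]
chip 32 [245.9 212.9] [[246.0, 213.0], [6.0, 4.0], 90.0] [0.507 0.074 0.041]
chip 34 [286.8 215.1] [[286.5, 215.0], [6.0, 5.0], 90.0] [ 0.503 -0.037  0.041]
yel 1479 [499.2 122.8] [[493.5, 128.5], [79.0, 35.0], 90.0] [ 0.767 -0.627  0.041]
yel 61 [252.8 182. ] [[252.5, 182.0], [8.0, 9.0], 90.0] [0.591 0.056 0.041]
```

View pics/c1.png

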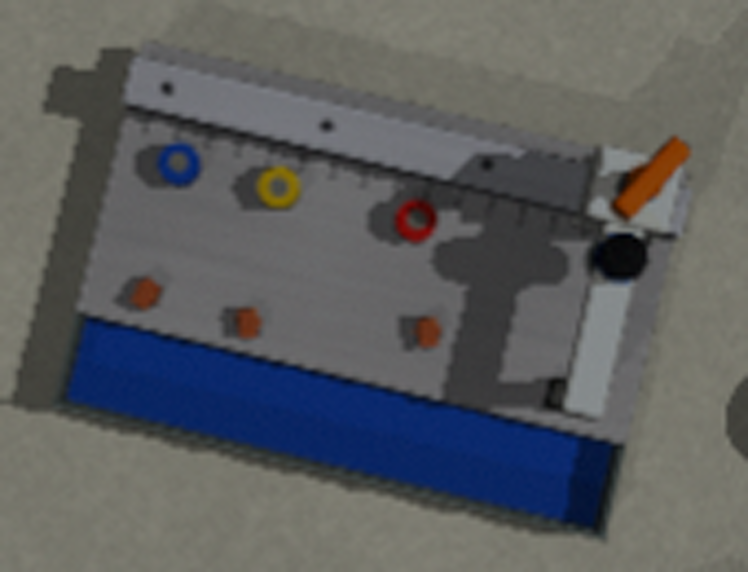

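View pics/c2.png

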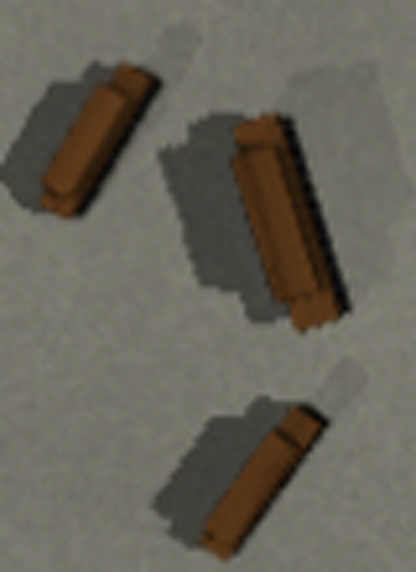

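Run:
```python
from h import *
from plant import r
im=cv2.imread('pics/top0.png')[:,:,::-1].copy(); c=r.camera_info('top'); sc=r.camera_info('scene')
print('cam',-c['R'].T@c['t'],-sc['R'].T@sc['t'])
h,s,v=[a.astype(int) for a in cv2.split(cv2.cvtColor(im,cv2.COLOR_RGB2HSV))]
m=(h>105)&(h<125)&(s>120)&(v>30); 
up=[(u,np.argwhere(m[200:270,u])[0,0]+200-.5) for u in range(215,322)]
P=onz(c,up,.035); l=cv2.fitLine(P[:,:2].astype(np.float32),cv2.DIST_HUBER,0,1e-3,1e-3).ravel(); d=l[:2]*np.sign(l[1]); print('bed edge',l,'yaw',np.degrees(np.arctan2(-d[0],d[1])))
sp=dict(blue=(230,177),yel=(252.8,182),red=(283.8,189.8)); S=onz(c,list(sp.values()),.053);print(S.round(4))
C=onz(c,[(222.7,206.2),(245.9,212.9),(286.8,215.1)],.043)
l2=S[0,:2]-S[2,:2]; print('yaw sp',np.degrees(np.arctan2(-l2[0],l2[1])))
ex=np.array([d[1],-d[0]])
o_x=l[2:]@ex+.075
corn=onz(c,[(208.6,212.3),(331.4,240.7)],.035)[:,:2]; print('corner y',corn@d, 'x',corn@ex-o_x)
oy=(corn@d).mean(); O=o_x*ex+oy*d; print('O',O,'ex',ex,'ey',d)
tf=lambda P:np.c_[(P[:,:2]-O)@ex,(P[:,:2]-O)@d]
print('spec',tf(S).round(4).tolist());print('chips',C.round(3).tolist(),tf(C).round(4).tolist())
K=onz(c,[(337.6,179.8)],.175);print('knob',K,tf(K)); 
B=onz(c,[(330.5,197.8)],.139);print('barrel top',B,tf(B))
print('bottle',onz(c,[(262.2,112.4)],.18),'beaker',onz(c,[(402,237)],.09))
g=lambda L:[(95+a/5.2,200+b/5.2) for a,b in L]
A=onz(c,g([(232,150),(272,143),(318,290),(280,300)]),.066); print('grip',A.mean(0),np.linalg.norm(np.diff(A,axis=0),axis=1))
E2=onz(c,g([(257,120),(319,323)]),.041);e=E2[0]-E2[1];print('back',E2.mean(0),np.linalg.norm(e),np.degrees(np.arctan2(e[1],e[0])))
for a,b in [((257,120),(319,323)),((147,72),(63,210)),((312,412),(218,550))]:
  q=onz(c,g([a,b]),.041);print('len',np.linalg.norm(q[0]-q[1]))
ims=cv2.imread('pics/scene0.png')[:,:,::-1].copy()
for x in blobs(ims,lambda h,s,v:((h<5)|(h>172))&(s>130)&(v>60)): print(x[0],x[1:3],onz(sc,[x[1:3]],.05))
for x in blobs(ims,lambda h,s,v:(h>=5)&(h<16)&(s>120)&(v>50)): print('br',x[0],x[1:3],onz(sc,[x[1:3]],.053),onz(sc,[x[1:3]],.041))
```

```text
cam [0.46303602 0.03229015 1.3242785 ] [1.23932661 0.40529358 0.87304008]
bed edge [0.22203945 0.9750377  0.47346658 0.01370492] yaw -12.828847
[[ 0.6027  0.1179  0.053 ]
 [ 0.59    0.0562  0.053 ]
 [ 0.57   -0.0274  0.053 ]]
yaw sp -12.695525188498264
corner y [ 0.28402236 -0.05798647] x [-0.07798459 -0.07424798]
O [ 0.54537915 -0.00828455] ex [ 0.9750377  -0.22203945] ey [0.22203945 0.9750377 ]
spec [[0.0279, 0.1358], [0.0292, 0.0728], [0.0283, -0.0132]]
chips [[0.524, 0.137, 0.043], [0.507, 0.074, 0.043], [0.502, -0.037, 0.043]] [[-0.053, 0.1369], [-0.0558, 0.0715], [-0.0356, -0.0372]]
knob [[ 0.58590737 -0.15245546  0.175     ]] [[ 0.07152817 -0.13157321]]
barrel top [[ 0.54422992 -0.14048942  0.139     ]] [[ 0.02823415 -0.12915992]]
bottle [[0.74935803 0.03323275 0.18      ]] beaker [[ 0.44788592 -0.33455105  0.09      ]]
grip [0.42361265 0.33276069 0.066     ] [0.0210487  0.07891027 0.02024275]
back [0.42262662 0.33215727 0.041     ] 0.11089279329622038 18.727452839248087
len 0.11089279329622038
len 0.08461817780925687
len 0.08676083083551853
513 (np.float64(478.72514619883043)
[... 4833 characters left out ...]
   ]]
br 22 (np.float64(236.5), np.float64(191.72727272727272)) [[ 0.50961057 -0.02661647  0.053     ]] [[ 0.49893232 -0.0329368   0.041     ]]
br 356 (np.float64(378.5112359550562), np.float64(216.9438202247191)) [[0.4374364  0.34246062 0.053     ]] [[0.42570199 0.34154116 0.041     ]]
br 22 (np.float64(273.0), np.float64(205.86363636363637)) [[0.51573142 0.08334036 0.053     ]] [[0.50514274 0.07862908 0.041     ]]
br 28 (np.float64(292.60714285714283), np.float64(217.64285714285714)) [[0.53217161 0.1451396  0.053     ]] [[0.52182351 0.14133266 0.041     ]]
br 240 (np.float64(413.3125), np.float64(242.68333333333334)) [[0.48419539 0.4431169  0.053     ]] [[0.47314523 0.44367039 0.041     ]]
```

Brush candidates are (115,227) at about 85 mm long, (150,242) at about 111 mm and (146,292) at about 87 mm. The one at (150,242) fits 114 mm, and the crop confirms it as the largest. The slideway yaw is −12.8°, with its origin at (0.545, −0.008). The specimens fall on x = 28 mm and the knob on x = 70 mm, as they should.

```bash
cat >> h.py <<'E'
from scipy.spatial.transform import Rotation as Ro
O=np.array([.5454,-.0083]); EX=np.array([.9750,-.2220]); EY=np.array([.2220,.9750]); YAW=-12.8
def sl(x,y): return O+x/1e3*EX+y/1e3*EY
def toS(p): return np.array([(np.array(p)[:2]-O)@EX,(np.array(p)[:2]-O)@EY])*1e3
def go(s,*wps):
    """wps (x,y,z,yaw deg of tool x): print shift mm/turn deg in tool axes of pose s"""
    p,R=s['tool_pos'],Ro.from_quat(s['eef_rot'])
    for x,y,z,yaw in wps:
        T=Ro.from_euler('z',yaw,degrees=True)*Ro.from_euler('x',180,degrees=True)
        d=R.inv().apply(np.array([x,y,z])-p)*1e3; a=np.degrees((R.inv()*T).as_rotvec())
        print('shift',d.round(1),'turn',a.round(1),'rows',round(max(np.linalg.norm(d)/62.5,np.linalg.norm(a)/10.7),1))
def st(s):
    R=Ro.from_quat(s['eef_rot']).as_matrix(); print('t',round(s['clock'],2),'p',s['tool_pos'].round(4),'S',toS(s['tool_pos']).round(1),'yaw',np.degrees(np.arctan2(R[1,0],R[0,0])).round(2),'tilt',np.degrees(np.arccos(-R[2,2])).round(2),'q',s['q'].round(2),'F',s['contact_force'].round(1),'op',round(s['opening'],3))
E
python3 - <<'E'
from h import *
from plant import r
s=r.get_state(); st(s); go(s,(.45,-.1,.30,25.4),(.423,.3325,.20,18.7))
E
```

```text
t 0.1 p [ 0.2675 -0.5642  0.238 ] S [-147.5 -603.7] yaw 25.37 tilt 0.09 q [ 1.16  0.69 -0.19  1.57  0.16  0.9  -0.22] F [-0.1  1.1 -0.1] op 1.002
shift [ 363.8 -341.4  -61.5] turn [-0.1  0.  -0. ] rows 8.0
shift [ 524.7 -743.6   39.1] turn [-0.1  0.   6.7] rows 14.6
```

Call:
move_arm(
  targets=[
    [[1,364,-341,-62,0,0,0],[1,364,-341,-62,0,0,0],[1,364,-341,-62,0,0,0],[1,364,-341,-62,0,0,0],[1,364,-341,-62,0,0,0],[1,364,-341,-62,0,0,0],[1,364,-341,-62,0,0,0],[1,364,-341,-62,0,0,0],[1,420,-480,-20,0,0,7],[1,450,-550,10,0,0,7]],
  ],
)

```text
clock: 1.35
tool_pos: [0.4439, 0.0184, 0.2642]
eef_rot: [0.987, 0.159, 0.001, 0.0]
contact_force: [0.1, -0.2, -0.3]
opening: 0.999
finger_force: 0.0
```

Run:
```python
from h import *
from plant import r
s=r.get_state(); st(s); go(s,(.423,.3325,.20,18.7))
```

```text
t 1.35 p [0.4439 0.0184 0.2642] S [-104.9    3.5] yaw 18.31 tilt 0.08 q [-0.02  0.42 -0.18  2.05  0.12  0.68 -1.53] F [ 0.1 -0.2 -0.3] op 0.999
shift [  78.7 -304.8   64.2] turn [ 0.  -0.1 -0.4] rows 5.1
```

Call:
move_arm(
  targets=[
    [[0.7,78,-302,64,0,0,0],[0.7,78,-302,64,0,0,0],[0.7,78,-302,64,0,0,0],[0.7,78,-302,64,0,0,0],[0.7,78,-302,64,0,0,0],[0.7,78,-302,64,0,0,0],[0.7,78,-302,64,0,0,0]],
  ],
)

```text
clock: 2.22
tool_pos: [0.4223, 0.3271, 0.1999]
eef_rot: [0.987, 0.16, -0.0, 0.001]
contact_force: [-0.5, -0.9, 0.9]
opening: 0.698
finger_force: 0.0
```

Run:
```python
from h import *
from plant import r
c=r.camera_info('wrist');s=r.get_state(); st(s); go(s,(.423,.3325,.10,18.7))
im=r.snapshot('wrist'); cv2.imwrite('pics/w1.png',im[:,:,::-1])
import pickle; pickle.dump((c,s),open('w1.pkl','wb'))
for z,l in((0,57),(.066,40)):
    a=np.radians(18.7);e=np.array([np.cos(a),np.sin(a)]);print(proj(c,[[.423+k*e[0]*l/1e3,.3325+k*e[1]*l/1e3,z] for k in(-1,0,1)]).round(0).tolist())
```

```text
t 2.23 p [0.4223 0.3271 0.1999] S [-194.5  299.6] yaw 18.4 tilt 0.1 q [-0.67  0.62 -0.12  1.88  0.12  0.64 -2.12] F [-0.5 -0.9  0.9] op 0.698
shift [ 2.5 -5.1 99.9] turn [ 0.1  0.1 -0.3] rows 1.6
[[253.0, 214.0], [253.0, 169.0], [252.0, 120.0]]
[[252.0, 221.0], [252.0, 183.0], [251.0, 142.0]]
```

View pics/w1.png

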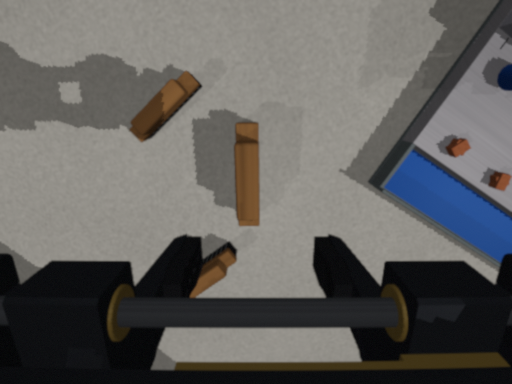

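Run:
```python
from h import *
import pickle
c,s=pickle.load(open('w1.pkl','rb')); im=cv2.imread('pics/w1.png')[:,:,::-1].copy()
h,sa,v=[a.astype(int) for a in cv2.split(cv2.cvtColor(im,cv2.COLOR_RGB2HSV))]
m=(h>5)&(h<20)&(sa>110)
L=[];
for row in range(145,222,3):
    u=np.argwhere(m[row,215:285]).ravel()+215; L.append((row,u.min()-.5,u.max()+.5))
L=np.array(L); 
for col in(1,2):
    P=onz(c,np.c_[L[:,col],L[:,0]],.066); l=cv2.fitLine(P[:,:2].astype(np.float32),cv2.DIST_HUBER,0,1e-4,1e-4).ravel(); d=l[:2]*np.sign(l[0]); n=np.array([-d[1],d[0]]); print(col,'yaw',np.degrees(np.arctan2(d[1],d[0])),'pt',l[2:],'off',n@l[2:])
rows=np.argwhere(m[100:240,240:256].any(1)).ravel()+100; print(rows.min(),rows.max())
print('ends', onz(c,[(247,rows.min())],.041),onz(c,[(249,rows.max()+1)],.066),onz(c,[(249,rows.max()+1)],.041), onz(c,[(248,181)],.066))
```

```text
1 yaw 19.159872 pt [0.42761976 0.35101014] off 0.19121943
2 yaw 19.439398 pt [0.42068914 0.32527974] off 0.16672745
123 224
ends [[0.47475552 0.35495932 0.041     ]] [[0.38012055 0.3216208  0.066     ]] [[0.36968557 0.31892207 0.041     ]] [[0.42419208 0.33687125 0.066     ]]
```

Run:
```python
from h import *
from plant import r
s=r.get_state(); st(s); go(s,(.420,.336,.036,19.3))
```

```text
t 2.27 p [0.4229 0.3258 0.2002] S [-193.6  298.6] yaw 18.28 tilt 0.12 q [-0.67  0.62 -0.12  1.88  0.12  0.64 -2.12] F [-0.2 -0.3 -0.6] op 0.698
shift [  0.6 -10.9 164.2] turn [ 0.1  0.1 -1. ] rows 2.6
```

Call:
move_arm(
  targets=[
    [[0.7,0.5,-10,60,0,0,-1],[0.7,0.5,-10,90,0,0,-1],[0.7,0.5,-10,120,0,0,-1],[0.7,0.5,-10,145,0,0,-1],[0.7,0.5,-10,164,0,0,-1],[0.7,0.5,-10,164,0,0,-1],[0.7,0.5,-10,164,0,0,-1]],
  ],
)

```text
clock: 3.15
tool_pos: [0.4209, 0.3363, 0.0373]
eef_rot: [0.986, 0.167, 0.001, 0.0]
contact_force: [0.6, 0.1, 0.4]
opening: 0.699
finger_force: 0.0
```

Run:
```python
from h import *
from plant import r
s=r.get_state(); st(s); go(s,(.420,.336,.036,19.3))
```

```text
t 3.15 p [0.4209 0.3363 0.0373] S [-197.9  308.4] yaw 19.27 tilt 0.06 q [-0.72  0.9  -0.06  1.96  0.18  0.28 -2.17] F [0.6 0.1 0.4] op 0.699
shift [-0.9  0.   1.3] turn [ 0.  -0.1 -0. ] rows 0.0
```

Call:
move_arm(
  targets=[
    [[0,0,0,0,0,0,0],[0,0,0,0,0,0,0],[0,0,0,0,0,0,0],[0,0,0,0,0,0,0],[0,0,0,0,0,0,0],[0,0,0,0,0,0,0],[0,0,0,-30,0,0,0],[0,0,0,-70,0,0,0],[0,0,0,-80,0,0,0],[0,0,0,-80,0,0,0]],
  ],
  newtons=35,
)

```text
clock: 4.4
tool_pos: [0.42, 0.3373, 0.1164]
eef_rot: [0.986, 0.168, 0.0, -0.0]
contact_force: [-1.0, 0.2, -1.5]
opening: 0.269
finger_force: 35.0
```

Run:
```python
from h import *
from plant import r
s=r.get_state(); st(s); print(s['finger_force']); z=.1165
go(s,(*sl(-10,104),z,77.2)); go(s,(*sl(-10,104),.0755,77.2))
im=r.snapshot('wrist'); cv2.imwrite('pics/w2.png',im[:,:,::-1])
```

```text
t 4.4 p [0.42   0.3373 0.1164] S [-199.   309.1] yaw 19.37 tilt 0.03 q [-0.7   0.76 -0.1   1.93  0.16  0.45 -2.15] F [-1.   0.2 -1.5] op 0.269
34.97130605857819
shift [ 5.070e+01  2.743e+02 -1.000e-01] turn [  0.   -0.  -57.8] rows 5.4
shift [ 50.7 274.3  40.9] turn [  0.   -0.  -57.8] rows 5.4
```

View pics/w2.png

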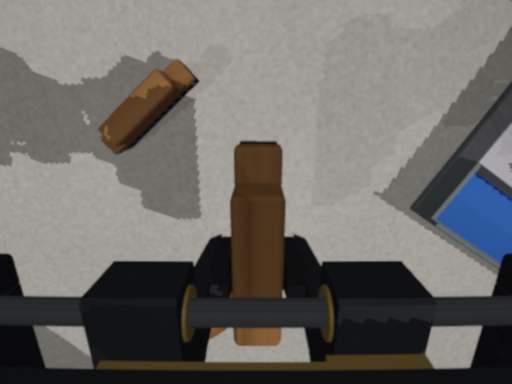

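Call:
move_arm(
  targets=[
    [[0,50.5,274,0,0,0,-58],[0,50.5,274,0,0,0,-58],[0,50.5,274,0,0,0,-58],[0,50.5,274,0,0,0,-58],[0,50.5,274,0,0,0,-58],[0,50.5,274,0,0,0,-58],[0,50.5,274,0,0,0,-58],[0,50.5,274,0,0,0,-58],[0,50.5,274,0,0,0,-58]],
  ],
)

```text
clock: 5.58
tool_pos: [0.558, 0.0963, 0.1161]
eef_rot: [0.78, 0.625, -0.0, -0.0]
contact_force: [0.3, -0.6, -0.7]
opening: 0.267
finger_force: 35.0
```

Run:
```python
from h import *
from plant import r
s=r.get_state(); st(s); go(s,(*sl(-10,104),.0735,77.2),(*sl(-84,104),.0735,77.2))
im=r.snapshot('top'); im2=r.snapshot('scene')
a=cv2.resize(im[130:270,180:360],(720,560),interpolation=cv2.INTER_CUBIC); cv2.imwrite('pics/t2.png',a[:,:,::-1])
```

```text
t 5.58 p [0.558  0.0963 0.1161] S [-10.9 104.8] yaw 77.41 tilt 0.03 q [ 0.02  0.82 -0.46  1.84  0.59  0.62 -1.03] F [ 0.3 -0.6 -0.7] op 0.267
shift [-0.8  0.9 42.6] turn [-0.   0.   0.2] rows 0.7
shift [ -0.4 -73.1  42.7] turn [-0.   0.   0.2] rows 1.4
```

View pics/t2.png

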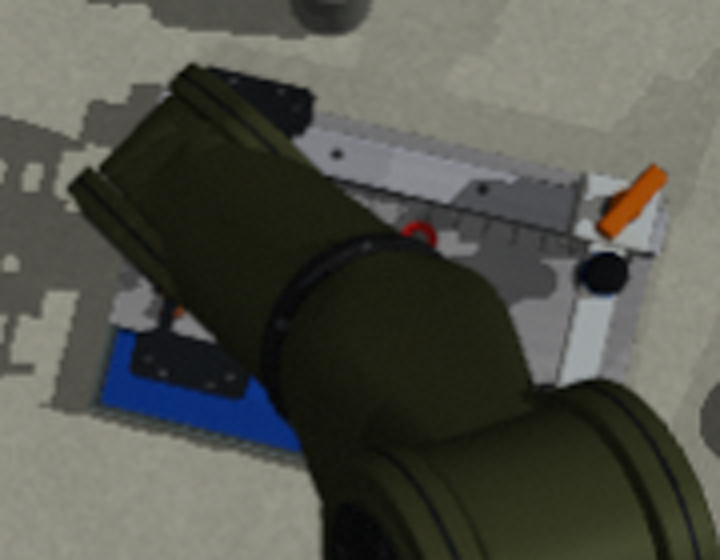

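Call:
move_arm(
  targets=[
    [[0,-1,0,15,0,0,0],[0,-1,0,28,0,0,0],[0,-1,0,36,0,0,0],[0,-1,0,40,0,0,0],[0,-1,0,42,0,0,0],[0,-1,0,42,0,0,0]],
  ],
)

```text
clock: 6.42
tool_pos: [0.5583, 0.0946, 0.0745]
eef_rot: [0.781, 0.625, 0.0, 0.0]
contact_force: [-0.5, -0.0, -1.4]
opening: 0.269
finger_force: 35.0
```

Run:
```python
from h import *
from plant import r
s=r.get_state(); st(s); go(s,(*sl(-84,104),.0735,77.2))
```

```text
t 6.42 p [0.5583 0.0946 0.0745] S [-10.2 103.2] yaw 77.37 tilt 0.01 q [-0.01  0.88 -0.41  1.86  0.65  0.54 -1.08] F [-0.5 -0.  -1.4] op 0.269
shift [  1.  -73.7   1. ] turn [ 0.  -0.   0.2] rows 1.2
```

Call:
move_arm(
  targets=[
    [[0,0,-6,1,0,0,0],[0,0,-13,1,0,0,0],[0,0,-20,1,0,0,0],[0,0,-28,1,0,0,0],[0,0,-36,1,0,0,0],[0,0,-44,1,0,0,0],[0,0,-52,1,0,0,0],[0,0,-60,1,0,0,0],[0,0,-68,1,0,0,0],[0,0,-76,1,0,0,0]],
  ],
)

```text
clock: 7.68
tool_pos: [0.4835, 0.1113, 0.0734]
eef_rot: [0.781, 0.625, -0.0, -0.0]
contact_force: [-0.0, -1.0, -0.8]
opening: 0.272
finger_force: 35.0
```

Call:
move_arm(
  targets=[
    [[0,0,-2,0,0,0,0],[0,0,-2,0,0,0,0],[0,0,-2,-25,0,0,0],[0,0,-2,-45,0,0,0],[0,0,-2,-45,0,0,0]],
  ],
)

```text
clock: 8.3
tool_pos: [0.4833, 0.1117, 0.1193]
eef_rot: [0.781, 0.625, 0.002, 0.0]
contact_force: [-0.4, -0.2, -1.4]
opening: 0.273
finger_force: 35.0
```

Run:
```python
from h import *
from plant import r
s=r.get_state(); st(s); go(s,(*sl(-84,104),.0735,77.2),(*sl(-8,-38),.118,77.2),(*sl(-8,-38),.0745,77.2))
im=r.snapshot('scene')
for x in blobs(im[150:300,150:330].copy(),lambda h,s,v:(h>=4)&(h<16)&(s>110)&(v>35)):
  for z in(.041,.016): print(x[0],x[1]+150,x[2]+150,toS(onz(r.camera_info('scene'),[(x[1]+150,x[2]+150)],z)[0]))
```

```text
t 8.3 p [0.4833 0.1117 0.1193] S [-87.2 103.3] yaw 77.31 tilt 0.18 q [-0.07  0.75 -0.4   2.05  0.64  0.46 -1.18] F [-0.4 -0.2 -1.4] op 0.273
shift [ 0.6  3.1 45.9] turn [ 0.1 -0.1  0.1] rows 0.7
shift [-141.5   78.8    1.3] turn [ 0.1 -0.1  0.1] rows 2.6
shift [-141.5   78.7   44.8] turn [ 0.1 -0.1  0.1] rows 2.7
242 177.1900826446281 163.27685950413223 [ -23.04349752 -249.71312574]
242 177.1900826446281 163.27685950413223 [ -41.30596408 -273.96131374]
295 298.60677966101696 185.80677966101695 [-162.57353107   84.70001982]
295 298.60677966101696 185.80677966101695 [-185.02840486   70.49981973]
22 236.5 191.72727272727272 [-39.83661906 -34.33670024]
22 236.5 191.72727272727272 [-58.60366232 -52.11355257]
```

Call:
move_arm(
  targets=[
    [[0,-140,77,0,0,0,0],[0,-140,77,0,0,0,0],[0,-140,77,0,0,0,0],[0,-140,77,0,0,0,0],[0,-140,77,15,0,0,0],[0,-140,77,30,0,0,0],[0,-140,77,40,0,0,0],[0,-140,77,44,0,0,0],[0,-140,77,45,0,0,0],[0,-140,77,45,0,0,0]],
  ],
)

```text
clock: 9.6
tool_pos: [0.5269, -0.0417, 0.0737]
eef_rot: [0.781, 0.625, 0.0, 0.0]
contact_force: [0.1, -0.3, -0.8]
opening: 0.272
finger_force: 35.0
```

Run:
```python
from h import *
from plant import r
s=r.get_state(); st(s); go(s,(*sl(-84,-38),.0735,77.2))
```

```text
t 9.6 p [ 0.5269 -0.0417  0.0737] S [-10.6 -36.7] yaw 77.37 tilt 0.04 q [ 0.23  0.85 -0.4   1.97  0.72  0.46 -0.93] F [ 0.1 -0.3 -0.8] op 0.272
shift [ -1.  -73.4   0.1] turn [ 0.  -0.   0.2] rows 1.2
```

Call:
move_arm(
  targets=[
    [[0,0,-6,0,0,0,0],[0,0,-13,0,0,0,0],[0,0,-20,0,0,0,0],[0,0,-28,0,0,0,0],[0,0,-36,0,0,0,0],[0,0,-44,0,0,0,0],[0,0,-52,0,0,0,0],[0,0,-60,0,0,0,0],[0,0,-68,0,0,0,0],[0,0,-76,0,0,0,0]],
  ],
)

```text
clock: 10.85
tool_pos: [0.452, -0.0251, 0.0734]
eef_rot: [0.781, 0.625, 0.0, 0.0]
contact_force: [-0.6, 0.1, -0.9]
opening: 0.275
finger_force: 35.0
```

Call:
move_arm(
  targets=[
    [[0,0,-2,0,0,0,0],[0,0,-2,0,0,0,0],[0,0,-2,-25,0,0,0],[0,0,-2,-45,0,0,0],[0,0,-2,-45,0,0,0]],
  ],
)

```text
clock: 11.48
tool_pos: [0.4517, -0.0249, 0.1193]
eef_rot: [0.781, 0.625, 0.001, 0.001]
contact_force: [-0.1, -0.2, -1.8]
opening: 0.27
finger_force: 35.0
```

Run:
```python
from h import *
from plant import r
s=r.get_state(); st(s); go(s,(.420,.336,.119,19.3),(.420,.336,.040,19.3))
im=r.snapshot('scene')
a=cv2.resize(im[140:290,150:340],(760,600),interpolation=cv2.INTER_CUBIC); cv2.imwrite('pics/s3.png',a[:,:,::-1])
for x in blobs(im[150:300,150:330].copy(),lambda h,s,v:(h>=4)&(h<16)&(s>110)&(v>35)):
  for z in(.041,.016): print(x[0],x[1]+150,x[2]+150,toS(onz(r.camera_info('scene'),[(x[1]+150,x[2]+150)],z)[0]))
```

```text
t 11.47 p [ 0.4517 -0.0249  0.1193] S [-87.7 -37. ] yaw 77.31 tilt 0.19 q [ 0.19  0.71 -0.38  2.18  0.73  0.38 -1.02] F [-0.1 -0.2 -1.8] op 0.27
shift [ 345.1 -110.2    0.4] turn [ 0.1 -0.2 58. ] rows 5.8
shift [ 345.  -110.5   79.4] turn [ 0.1 -0.2 58. ] rows 5.9
269 254.0631970260223 162.15613382899627 [-164.89083804  -74.904943  ]
269 254.0631970260223 162.15613382899627 [-187.4153391   -93.90073428]
241 177.17427385892117 163.21161825726142 [ -23.21948417 -249.96615785]
241 177.17427385892117 163.21161825726142 [ -41.48723854 -274.22194862]
9 237.11111111111111 159.33333333333334 [-144.23692651 -122.25808698]
9 237.11111111111111 159.33333333333334 [-166.14084714 -142.67668064]
```

View pics/s3.png

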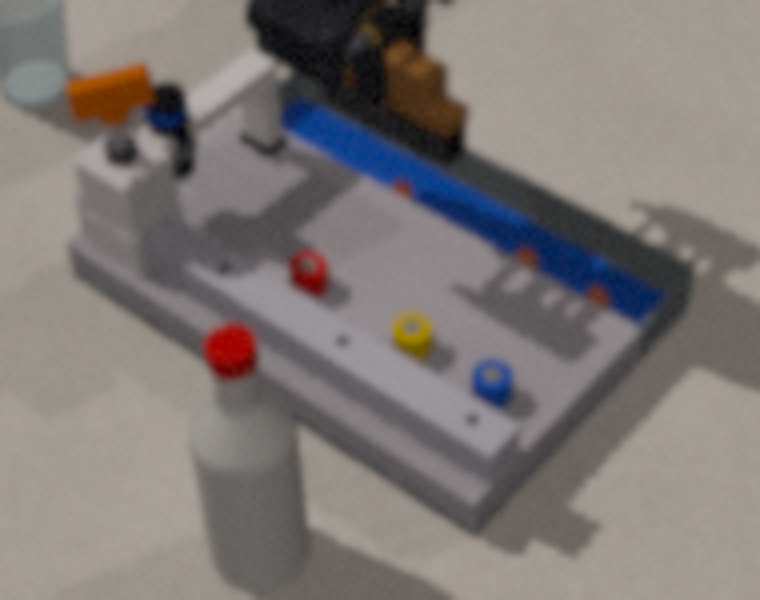

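All three chips now show in the blue trough, at crop pixels (401,188), (526,257) and (597,294). The specimens look untouched. Next I'll put the brush back where it stood.

Call:
move_arm(
  targets=[
    [[0,345,-110,0,0,0,58],[0,345,-110,0,0,0,58],[0,345,-110,0,0,0,58],[0,345,-110,0,0,0,58],[0,345,-110,0,0,0,58],[0,345,-110,0,0,0,58],[0,345,-110,0,0,0,58],[0,345,-110,30,0,0,58],[0,345,-110,50,0,0,58],[0,345,-110,65,0,0,58]],
  ],
)

```text
clock: 12.78
tool_pos: [0.4185, 0.3343, 0.0517]
eef_rot: [0.986, 0.168, -0.001, 0.001]
contact_force: [0.4, -0.3, -0.9]
opening: 0.271
finger_force: 35.0
```

Run:
```python
from h import *
from plant import r
s=r.get_state(); st(s); go(s,(.420,.336,.0373,19.3))
```

```text
t 12.78 p [0.4185 0.3343 0.0517] S [-199.8  305.8] yaw 19.34 tilt 0.16 q [-0.72  0.88 -0.06  1.96  0.17  0.31 -2.16] F [ 0.4 -0.3 -0.9] op 0.271
shift [ 2.1 -1.1 14.4] turn [0.1 0.1 0. ] rows 0.2
```

Call:
move_arm(
  targets=[
    [[0,0,0,7,0,0,0],[0,0,0,11,0,0,0],[0,0,0,13,0,0,0],[0,0,0,14,0,0,0],[0,0,0,14,0,0,0]],
  ],
)

```text
clock: 13.4
tool_pos: [0.4188, 0.3361, 0.0397]
eef_rot: [0.986, 0.168, 0.0, -0.0]
contact_force: [-0.5, -0.4, -1.7]
opening: 0.274
finger_force: 35.0
```

Call:
move_arm(
  targets=[
    [[0,0,0,1,0,0,0],[0,0,0,2,0,0,0],[0,0,0,2,0,0,0]],
  ],
)

```text
clock: 13.78
tool_pos: [0.4186, 0.3359, 0.0373]
eef_rot: [0.986, 0.168, -0.0, 0.0]
contact_force: [0.0, -0.3, -1.4]
opening: 0.267
finger_force: 35.0
```

Still carrying the brush's weight (Fz ≈ −1.4 N), so I'll ease down one more millimetre and then release.

Call:
move_arm(
  targets=[
    [[0,0,0,0.7,0,0,0],[0,0,0,1.2,0,0,0],[0,0,0,1.2,0,0,0]],
  ],
)

```text
clock: 14.15
tool_pos: [0.4186, 0.3359, 0.0365]
eef_rot: [0.986, 0.168, 0.0, 0.0]
contact_force: [-1.3, 0.2, 4.0]
opening: 0.268
finger_force: 35.0
```

Call:
move_arm(
  targets=[
    [[0.6,0,0,0,0,0,0],[0.7,0,0,0,0,0,0],[0.7,0,0,0,0,0,0],[0.7,0,0,0,0,0,0],[0.7,0,0,-30,0,0,0],[0.7,0,0,-70,0,0,0],[0.7,0,0,-130,0,0,0],[0.7,0,0,-190,0,0,0],[0.7,0,0,-230,0,0,0],[0.7,0,0,-230,0,0,0]],
  ],
)

```text
clock: 15.4
tool_pos: [0.4201, 0.3372, 0.2694]
eef_rot: [0.986, 0.168, 0.003, -0.002]
contact_force: [0.2, -0.3, -0.2]
opening: 0.703
finger_force: 0.0
```

Run:
```python
from h import *
from plant import r
s=r.get_state(); st(s)
im=r.snapshot('scene');c=r.camera_info('scene');im2=r.snapshot('top');c2=r.camera_info('top')
for x in blobs(im[150:270,340:440].copy(),lambda h,s,v:(h>=4)&(h<18)&(s>110)&(v>35)): print('brush',x[0],x[1]+340,x[2]+150)
K=[]
for x in blobs(im[130:190,150:210].copy(),lambda h,s,v:(h>=4)&(h<16)&(s>130)&(v>50)): print('knob scene',x[0],x[1]+150,x[2]+130); K.append(ray(c,[(x[1]+150,x[2]+130)]))
h=None
for x in blobs(im2[150:210,315:360].copy(),lambda h,s,v:(h>=4)&(h<16)&(s>130)&(v>50)): print('knob top',x[0],x[1]+315,x[2]+150,x[3]); K.append(ray(c2,[(x[1]+315,x[2]+150)])); print(onz(c2,[(x[1]+315,x[2]+150)],.178),onz(c2,[(x[1]+315,x[2]+150)],.17))
(o1,d1),(o2,d2)=K[0],K[1]; d1,d2=d1[0],d2[0]
t=np.linalg.lstsq(np.c_[d1,-d2],o2-o1,rcond=None)[0]; a,b=o1+t[0]*d1,o2+t[1]*d2; print(a,b,toS(b))
go(s,(.52,-.05,.27,-20),(.586,-.152,.27,-47.2))
```

```text
t 15.4 p [0.4201 0.3372 0.2694] S [-198.9  309.1] yaw 19.35 tilt 0.41 q [-0.67  0.53 -0.14  1.8   0.1   0.81 -2.1 ] F [ 0.2 -0.3 -0.2] op 0.703
brush 642 384.208722741433 205.32242990654206
brush 282 413.0921985815603 243.24468085106383
knob scene 226 177.28761061946904 163.26548672566372
knob top 124 337.56451612903226 179.90322580645162 ((22.250001907348633, 29.75), (7.0710673332214355, 20.50609588623047), 45.0)
[[ 0.58533353 -0.15188703  0.178     ]] [[ 0.58618705 -0.15317243  0.17      ]]
[ 0.58338145 -0.14846492  0.16608263] [ 0.58648142 -0.15361573  0.16724097] [  72.31447437 -132.56276285]
shift [-34.  398.5  -1.9] turn [-0.3 -0.3 39.4] rows 6.4
shift [ -5.5 516.6  -2.1] turn [-0.4 -0.2 66.6] rows 8.3
```

Call:
move_arm(
  targets=[
    [[0.7,-5.5,516.5,-2,0,0,66.6],[0.7,-5.5,516.5,-2,0,0,66.6],[0.7,-5.5,516.5,-2,0,0,66.6],[0.7,-5.5,516.5,-2,0,0,66.6],[0.7,-5.5,516.5,-2,0,0,66.6],[0.7,-5.5,516.5,-2,0,0,66.6],[0.7,-5.5,516.5,-2,0,0,66.6],[0.7,-5.5,516.5,-2,0,0,66.6],[0.7,-5.5,516.5,-2,0,0,66.6],[0.7,-5.5,516.5,-2,0,0,66.6]],
  ],
)

```text
clock: 16.75
tool_pos: [0.5838, -0.1536, 0.2664]
eef_rot: [0.916, -0.401, -0.002, 0.0]
contact_force: [-0.5, 0.2, 0.4]
opening: 0.699
finger_force: 0.0
```

Run:
```python
from h import *
from plant import r
c=r.camera_info('wrist'); s=r.get_state(); st(s); im=r.snapshot('wrist'); sc=r.snapshot('scene'); tp=r.snapshot('top')
pr=proj(c,[[.586,-.1525,.18]])[0]; print('pred',pr)
for x in blobs(im,lambda h,s,v:(h>=4)&(h<16)&(s>150)&(v>60),60):
    P=onz(c,[x[1:3]],.178)[0]; q=cv2.boxPoints(x[3]); Q=onz(c,q,.181); e=[Q[1]-Q[0],Q[2]-Q[1]]; e=max(e,key=np.linalg.norm); print(x[0],np.round(x[1:3],1),P,'len',np.linalg.norm(e),'ang',np.degrees(np.arctan2(e[1],e[0])))
for x in blobs(sc[150:270,340:440].copy(),lambda h,s,v:(h>=5)&(h<16)&(s>120)&(v>50)): print('brush',x[0],x[1]+340,x[2]+150)
a=np.hstack([cv2.resize(im,(448,336)),cv2.resize(tp[200:310,95:175],(245,336),interpolation=cv2.INTER_CUBIC)]); cv2.imwrite('pics/k4.png',a[:,:,::-1])
```

```text
t 16.75 p [ 0.5838 -0.1536  0.2664] S [  69.7 -133.1] yaw -47.34 tilt 0.19 q [ 0.09  0.63  0.17  1.61 -0.12  0.91 -2.1 ] F [-0.5  0.2  0.4] op 0.699
pred [253.89160523 200.74534266]
1009 [255.  199.5] [ 0.58564113 -0.15345431  0.178     ] len 0.053302560828156716 ang 134.87029880859862
brush 212 393.91509433962267 186.82075471698113
brush 351 378.1823361823362 216.4017094017094
brush 228 413.5263157894737 242.98684210526318
```

View pics/k4.png

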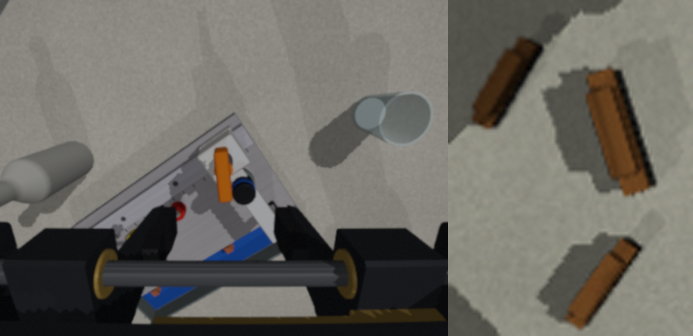

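Run:
```python
from h import *
from plant import r
s=r.get_state(); st(s); go(s,(.586,-.153,.151,-46.3))
```

```text
t 16.9 p [ 0.5843 -0.1501  0.2675] S [  69.4 -129.7] yaw -47.03 tilt 0.16 q [ 0.08  0.63  0.16  1.61 -0.12  0.91 -2.1 ] F [ 0.5 -0.   0.1] op 0.698
shift [  3.6   0.7 116.4] turn [-0.   0.2 -0.7] rows 1.9
```

Call:
move_arm(
  targets=[
    [[0.7,2.5,0,40,0,0,-1],[0.7,2.5,0,75,0,0,-1],[0.7,2.5,0,100,0,0,-1],[0.7,2.5,0,112,0,0,-1],[0.7,2.5,0,115,0,0,-1],[0.7,2.5,0,115,0,0,-1]],
  ],
)

```text
clock: 17.65
tool_pos: [0.587, -0.1547, 0.154]
eef_rot: [0.92, -0.392, 0.001, -0.0]
contact_force: [0.3, -0.3, 0.1]
opening: 0.699
finger_force: 0.0
```

Run:
```python
from h import *
from plant import r
s=r.get_state(); st(s); go(s,(.586,-.153,.151,-46.3))
```

```text
t 17.65 p [ 0.587  -0.1547  0.154 ] S [  73.1 -133.5] yaw -46.2 tilt 0.08 q [ 0.11  0.78  0.13  1.71 -0.14  0.66 -2.06] F [ 0.3 -0.3  0.1] op 0.699
shift [-1.9 -0.4  3. ] turn [-0.  -0.1  0.1] rows 0.1
```

Call:
move_arm(
  targets=[
    [[0.7,-1,0,2.5,0,0,0],[0.7,-1,0,2.5,0,0,0],[0,-1,0,2.5,0,0,0],[0,-1,0,2.5,0,0,0],[0,-1,0,2.5,0,0,0],[0,-1,0,2.5,0,0,0],[0,-1,0,2.5,0,0,0],[0,-1,0,2.5,0,0,0],[0,-1,0,2.5,0,0,0]],
  ],
  newtons=50,
)

```text
clock: 18.77
tool_pos: [0.5866, -0.1535, 0.1507]
eef_rot: [0.92, -0.392, 0.001, -0.001]
contact_force: [3.8, 2.5, -1.6]
opening: 0.156
finger_force: 49.0
```

Run:
```python
from h import *
from plant import r
s=r.get_state(); st(s); print(s['finger_force'],s['moment'])
```

```text
t 18.77 p [ 0.5866 -0.1535  0.1507] S [  72.4 -132.4] yaw -46.16 tilt 0.09 q [ 0.11  0.78  0.12  1.72 -0.15  0.65 -2.06] F [ 3.8  2.5 -1.6] op 0.156
49.00985861153458 [ 0.58613165 -0.61272286  0.22094008]
```

Call:
move_arm(
  targets=[
    [[0,0,0,0,0,0,-8],[0,0,0,0,0,0,-16],[0,0,0,0,0,0,-24],[0,0,0,0,0,0,-32],[0,0,0,0,0,0,-40],[0,0,0,0,0,0,-48],[0,0,0,0,0,0,-56],[0,0,0,0,0,0,-64],[0,0,0,0,0,0,-66],[0,0,0,0,0,0,-66]],
  ],
)

```text
clock: 20.02
tool_pos: [0.5865, -0.1545, 0.1507]
eef_rot: [0.985, 0.171, 0.001, 0.0]
contact_force: [4.4, 0.6, -2.1]
opening: 0.151
finger_force: 50.0
```

Run:
```python
from h import *
from plant import r
s=r.get_state(); st(s); print(s['finger_force'],s['moment'])
im=r.snapshot('scene');c=r.camera_info('scene');im2=r.snapshot('top');c2=r.camera_info('top')
a=np.hstack([cv2.resize(im[130:250,150:290],(400,343),interpolation=cv2.INTER_CUBIC),cv2.resize(im2[140:260,200:340],(400,343),interpolation=cv2.INTER_CUBIC)]); cv2.imwrite('pics/k5.png',a[:,:,::-1])
```

```text
t 20.02 p [ 0.5865 -0.1545  0.1507] S [  72.5 -133.5] yaw 19.66 tilt 0.09 q [ 0.29  0.78 -0.2   1.7   0.22  0.68 -1.25] F [ 4.4  0.6 -2.1] op 0.151
49.99683916568756 [ 0.11000341 -0.89171207 -0.06601722]
```

View pics/k5.png

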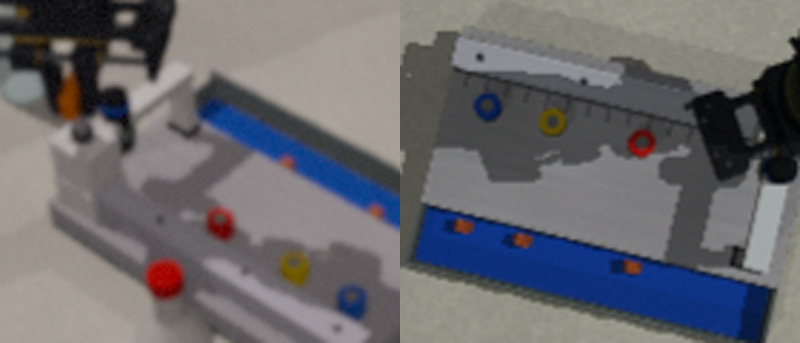

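Call:
move_arm(
  targets=[
    [[0,5.4,-8.4,0,0,0,0],[0,10.7,-16.9,0,0,0,0],[0,16.1,-25.3,0,0,0,0],[0,21.5,-33.7,0,0,0,0],[0,26.9,-42.2,0,0,0,0],[0,32.2,-50.6,0,0,0,0],[0,37.6,-59,0,0,0,0],[0,43,-67.5,0,0,0,0],[0,48.3,-75.9,0,0,0,0],[0,53.7,-84.4,0,0,0,0]],
  ],
)

```text
clock: 21.38
tool_pos: [0.6081, -0.0587, 0.1507]
eef_rot: [0.985, 0.17, 0.0, 0.002]
contact_force: [5.3, -2.7, -3.6]
opening: 0.152
finger_force: 50.0
```

Run:
```python
from h import *
from plant import r
s=r.get_state(); st(s); print(s['finger_force'],s['moment'])
im=r.snapshot('scene');sc=r.camera_info('scene');im0=cv2.imread('pics/top0.png')[:,:,::-1].copy();c=r.camera_info('top'); s0=cv2.imread('pics/scene0.png')[:,:,::-1].copy()
cv2.imwrite('pics/s5full.png',im[:,:,::-1]); cv2.imwrite('pics/w5full.png',r.snapshot('wrist')[:,:,::-1])
# red centre by each view: mid of bounding box of ring+spot
for nm,I,C in(('top',im0,c),('scene',s0,sc)):
    for col,f in(('red',lambda h,s,v:((h<5)|(h>172))&(s>110)&(v>50)),('blue',lambda h,s,v:(h>105)&(h<125)&(s>120)&(v>40)),('yel',lambda h,s,v:(h>20)&(h<32)&(s>110)&(v>60))):
        for x in blobs(I,f):
            if 40<x[0]<120:
                P=onz(C,[x[1:3]],.05)[0]; S=toS(P)
                if 10<S[0]<50 and abs(S[1])<175: print(nm,col,x[0],np.round(x[1:3],1),P.round(4),S.round(1))
```

```text
t 21.38 p [ 0.6081 -0.0587  0.1507] S [ 72.3 -35.2] yaw 19.62 tilt 0.19 q [ 0.12  0.78 -0.18  1.69  0.2   0.69 -1.39] F [ 5.3 -2.7 -3.6] op 0.152
49.99675042927265 [-0.51460031 -1.01343337 -0.09002157]
top red 63 [283.9 189.7] [ 0.5706 -0.0279  0.05  ] [ 28.9 -13.5]
top blue 56 [230. 177.] [0.6031 0.1182 0.05  ] [ 28.1 136.2]
top yel 66 [252.6 182. ] [0.5904 0.0569 0.05  ] [29.4 73.5]
scene red 76 [227.  207.8] [ 0.5701 -0.0223  0.05  ] [27.2 -8.2]
scene blue 57 [273.2 236. ] [0.6055 0.125  0.05  ] [ 29.1 143.3]
scene yel 80 [252.8 223.5] [0.5902 0.0622 0.05  ] [28.  78.7]
```

Run:
```python
from h import *
from plant import r
I=cv2.imread('pics/top0.png')[:,:,::-1].copy();c=r.camera_info('top')
for th in(25,32,40):
  for x in blobs(I[180:215,315:350].copy(),lambda h,s,v:v<th): 
    q=onz(c,[(x[1]+315,x[2]+180)],.137)[0]; print(th,x[0],x[1]+315,x[2]+180,toS(q),x[3][1])
s=r.get_state(); st(s)
S=sl(70,-13.5); print('knob target if on rail', S, 'left', -13.5-toS(s['tool_pos'])[1])
```

```text
25 92 330.67391304347825 197.8913043478261 [  28.28254877 -129.87425503] (9.899494171142578, 10.60660171508789)
32 100 330.37 197.79 [  28.35133234 -129.07537595] (9.0, 12.0)
40 104 330.27884615384613 197.72115384615384 [  28.46613568 -128.81405279] (9.0, 12.0)
t 21.48 p [ 0.6087 -0.0563  0.1508] S [ 72.4 -32.8] yaw 19.76 tilt 0.11 q [ 0.12  0.78 -0.18  1.69  0.2   0.69 -1.39] F [ 4.9  0.  -3.8] op 0.151
knob target if on rail [ 0.610653  -0.0370025] left 19.27360389023589
```

Call:
move_arm(
  targets=[
    [[0,4,-6.3,0,0,0,0],[0,7.5,-11.8,0,0,0,0],[0,9.7,-15.2,0,0,0,0],[0,9.7,-15.2,0,0,0,0],[0,9.7,-15.2,0,0,0,0]],
  ],
)

```text
clock: 22.1
tool_pos: [0.6124, -0.0401, 0.1508]
eef_rot: [0.985, 0.171, 0.001, 0.001]
contact_force: [5.6, -0.2, -3.8]
opening: 0.158
finger_force: 50.0
```

Run:
```python
from h import *
from plant import r
s=r.get_state(); st(s); print(s['finger_force'],s['moment'])
I=r.snapshot('scene'); c=r.camera_info('scene'); cv2.imwrite('pics/s6.png',I[:,:,::-1])
# predicted px of barrel lower part if lens over red, vs dark/blue band measured in scene
I0=cv2.imread('pics/scene0.png')[:,:,::-1].copy()
bl=lambda h,s,v:(h>105)&(h<125)&(s>100)&(v>25)
for x in blobs(I0[150:200,170:215].copy(),bl,5): print('ring0',x[0],x[1]+170,x[2]+150, toS(onz(c,[(x[1]+170,x[2]+150)],.12)[0]))
for x in blobs(I[130:230,180:260].copy(),bl,5): print('ring1',x[0],x[1]+180,x[2]+130, toS(onz(c,[(x[1]+180,x[2]+130)],.12)[0]))
print('pred knob/lens',[proj(c,[[*sl(28,y),.12]])[0] for y in(-130,-12.5)])
for nm,J in(('0',I0),('1',I)):
  for x in blobs(J[190:230,200:250].copy(),lambda h,s,v:((h<5)|(h>172))&(s>110)&(v>40),15): print('red',nm,x[0],x[1]+200,x[2]+190)
```

```text
t 22.1 p [ 0.6124 -0.0401  0.1508] S [ 72.4 -16.1] yaw 19.68 tilt 0.13 q [ 0.09  0.78 -0.17  1.68  0.2   0.69 -1.42] F [ 5.6 -0.2 -3.8] op 0.158
49.99698467552662 [-0.08335501 -1.05120712 -0.12276629]
ring0 43 191.4418604651163 169.18604651162792 [  28.16403022 -125.92097561]
ring1 50 228.52 167.56 [-36.06057572 -53.64538064]
ring1 41 229.2439024390244 173.65853658536585 [-19.38094806 -36.34401866]
ring1 96 255.36458333333331 184.85416666666666 [-28.11745051  42.80156383]
ring1 45 222.88888888888889 187.7111111111111 [ 29.47575945 -14.13164543]
pred knob/lens [array([190.38960261, 168.52267341]), array([223.77675715, 187.66676976])]
red 0 76 227.03947368421052 207.80263157894737
red 0 107 207.16822429906543 225.3271028037383
red 1 36 228.94444444444446 208.41666666666666
red 1 105 206.96190476190475 225.42857142857144
```

Run:
```python
from h import *
from plant import r
c=r.camera_info('scene')
for f,y0 in(('scene0',-130),('s6',-14)):
  I=cv2.imread(f'pics/{f}.png'); g=cv2.cvtColor(I,cv2.COLOR_BGR2GRAY).astype(int)
  ax=lambda y:proj(c,[[*sl(28,y),z] for z in np.linspace(.135,.07,14)])
  A=ax(y0); B=ax(y0+3)
  print(f,'axis',A[[0,-1]].round(1).tolist(),'dcol/3mm',(B-A)[7].round(2))
  for row in range(int(A[0,1])-2,int(A[-1,1])+5,2):
    u0=int(np.interp(row,A[:,1],A[:,0])); print(row,u0-13,g[row,u0-13:u0+14].tolist())
```

```text
scene0 axis [[189.7, 164.2], [192.6, 182.5]] dcol/3mm [0.8  0.47]
162 176 [66, 67, 63, 64, 63, 61, 61, 62, 62, 63, 57, 62, 50, 43, 32, 32, 35, 38, 61, 96, 129, 149, 159, 162, 166, 167, 170]
164 176 [62, 60, 58, 59, 60, 63, 59, 60, 60, 60, 61, 55, 47, 23, 17, 14, 21, 23, 27, 54, 108, 151, 166, 168, 170, 170, 168]
166 176 [62, 58, 58, 60, 60, 62, 64, 71, 78, 69, 56, 40, 29, 30, 20, 9, 17, 8, 17, 43, 98, 146, 165, 168, 168, 165, 161]
168 177 [62, 59, 58, 58, 66, 77, 86, 93, 88, 66, 44, 24, 18, 23, 22, 13, 19, 24, 37, 78, 117, 146, 158, 152, 141, 126, 110]
170 177 [71, 71, 65, 69, 74, 88, 94, 100, 98, 89, 60, 38, 31, 32, 31, 25, 26, 27, 28, 53, 84, 112, 115, 113, 103, 104, 117]
172 177 [88, 81, 77, 78, 88, 100, 110, 119, 133, 135, 108, 78, 49, 31, 23, 20, 12, 19, 16, 44, 71, 90, 104, 115, 126, 130, 133]
174 178 [86, 80, 75, 76, 86, 109, 135, 151, 153, 147, 136, 125, 113, 92, 76, 55, 28, 12, 30, 52, 84, 111, 131, 137, 134, 133, 132]
176 178 [72, 76, 69, 58, 57, 81, 121, 149, 161, 163, 161, 158, 145, 125, 104, 81, 55, 37, 41, 50, 73, 106, 125, 131, 132, 129, 129]
178 178 [55, 50, 46, 40, 3
[... 1697 characters left out ...]
133, 134, 133, 134]
196 211 [67, 65, 59, 49, 71, 115, 146, 160, 166, 174, 173, 164, 144, 114, 84, 64, 54, 58, 71, 100, 118, 131, 132, 132, 132, 132, 132]
198 211 [41, 38, 38, 49, 69, 100, 119, 130, 141, 153, 160, 157, 145, 122, 88, 59, 47, 50, 73, 103, 126, 130, 131, 133, 134, 131, 132]
200 211 [77, 75, 83, 97, 109, 120, 122, 125, 126, 125, 124, 121, 113, 102, 79, 51, 31, 44, 82, 110, 127, 132, 134, 135, 136, 138, 138]
202 211 [118, 118, 119, 120, 124, 125, 126, 124, 122, 116, 110, 105, 105, 104, 89, 65, 56, 73, 101, 122, 133, 136, 140, 141, 142, 142, 142]
204 211 [117, 115, 119, 122, 123, 122, 120, 115, 107, 106, 103, 106, 104, 104, 95, 82, 70, 69, 82, 99, 119, 134, 140, 141, 143, 141, 142]
```

Call:
move_arm(
  targets=[
    [[0,1.3,-2.1,0,0,0,0],[0,2.4,-3.8,0,0,0,0],[0,2.4,-3.8,0,0,0,0],[0,2.4,-3.8,0,0,0,0]],
  ],
)

```text
clock: 22.65
tool_pos: [0.6132, -0.0364, 0.1507]
eef_rot: [0.985, 0.171, 0.0, 0.001]
contact_force: [4.1, -1.3, -3.5]
opening: 0.154
finger_force: 50.0
```

```bash
cat > edge.py <<'E'
from h import *
from plant import r
c=r.camera_info('scene')
def edge(I,y0):
  g=cv2.cvtColor(I,cv2.COLOR_RGB2GRAY).astype(float); out=[]
  for z in(.125,.12,.10,.095,.08,.075):
    u,v=proj(c,[[*sl(28,y0),z]])[0]; row=cv2.remap(g.astype(np.float32),(u+np.arange(-1,13,.1)).astype(np.float32)[None],np.full((1,140),v,np.float32),cv2.INTER_LINEAR)[0]
    i0=int(np.argmin(row[:60])); k=i0+np.argmax(row[i0:]>72); out.append(-1+k*.1)
  return np.round(out,1)
E
python3 - <<'E'
from edge import *
I0=cv2.imread('pics/scene0.png')[:,:,::-1].copy();I6=cv2.imread('pics/s6.png')[:,:,::-1].copy(); I=r.snapshot('scene'); cv2.imwrite('pics/s7.png',I[:,:,::-1]); st(r.get_state())
for y in(-133,-130,-127): print('start',y,edge(I0,y))
for y in(-22,-19,-16,-13): print('s6',y,edge(I6,y),'now',edge(I,y))
bl=lambda h,s,v:(h>105)&(h<125)&(s>100)&(v>25)
for x in blobs(I[130:230,180:260].copy(),bl,5): print('ring',x[0],x[1]+180,x[2]+130, toS(onz(c,[(x[1]+180,x[2]+130)],.12)[0]))
E
```

```text
t 22.7 p [ 0.6132 -0.0364  0.1507] S [ 72.3 -12.3] yaw 19.65 tilt 0.15 q [ 0.08  0.79 -0.17  1.68  0.2   0.69 -1.42] F [ 4.8 -1.1 -3.5] op 0.153
start -133 [6.3 6.4 7.1 7.1 6.5 6.3]
start -130 [5.6 5.8 6.4 6.4 5.8 5.5]
start -127 [4.8 5.2 5.7 5.7 5.  4.6]
s6 -22 [6.8 6.7 7.5 7.7 7.  6.8] now [7.9 7.9 8.6 8.7 8.1 8. ]
s6 -19 [5.9 6.  6.7 6.8 6.1 5.8] now [7.  7.1 7.8 7.9 7.2 7.1]
s6 -16 [5.  5.2 6.  5.9 5.2 4.9] now [6.2 6.2 7.1 7.  6.3 6.2]
s6 -13 [4.2 4.5 5.2 5.  4.3 3.8] now [5.4 5.6 6.2 6.1 5.5 5.2]
ring 59 229.4406779661017 168.28813559322035 [-35.37603532 -49.8361082 ]
ring 38 230.5 174.44736842105263 [-19.09238772 -31.79349111]
ring 88 255.72727272727275 185.36363636363637 [-27.23821493  44.67723867]
ring 49 223.9591836734694 188.3673469387755 [ 29.58869349 -10.45657082]
```

Call:
move_arm(
  targets=[
    [[0,1.1,-1.7,0,0,0,0],[0,1.1,-1.7,0,0,0,0]],
  ],
)

```text
clock: 22.95
tool_pos: [0.6136, -0.0345, 0.1507]
eef_rot: [0.985, 0.171, 0.0, 0.001]
contact_force: [5.3, -1.6, -3.3]
opening: 0.156
finger_force: 50.0
```

Run:
```python
from edge import *
I=r.snapshot('scene'); st(r.get_state())
for y in(-16,-13,-10): print(y,'now',edge(I,y))
bl=lambda h,s,v:(h>105)&(h<125)&(s>100)&(v>25)
for x in blobs(I[175:230,180:240].copy(),bl,5): print('ring',x[0],x[1]+180,x[2]+175, toS(onz(c,[(x[1]+180,x[2]+175)],.12)[0]))
```

```text
t 23.0 p [ 0.6136 -0.0345  0.1507] S [ 72.3 -10.4] yaw 19.65 tilt 0.16 q [ 0.08  0.79 -0.17  1.68  0.2   0.69 -1.43] F [ 3.6 -0.8 -3.4] op 0.15
-16 now [6.7 6.7 7.4 7.6 6.7 6.7]
-13 now [5.9 5.9 6.7 6.8 5.8 5.7]
-10 now [5.  5.1 5.9 5.9 5.  4.8]
ring 20 231.65 175.75 [-17.16679804 -26.18284813]
ring 50 224.52 188.58 [29.29822916 -8.85005158]
```

Call:
move_arm(
  targets=[
    [[0,0,0.6,0,0,0,8],[0,-0.2,1.1,0,0,0,16],[0,-0.4,1.6,0,0,0,24],[0,-0.6,2.1,0,0,0,32],[0,-0.9,2.6,0,0,0,40],[0,-1.3,3,0,0,0,48],[0,-1.8,3.3,0,0,0,56],[0,-2.2,3.6,0,0,0,64],[0,-2.4,3.7,0,0,0,67],[0,-2.4,3.7,0,0,0,67]],
  ],
)

```text
clock: 24.25
tool_pos: [0.6126, -0.0389, 0.1508]
eef_rot: [0.916, -0.401, 0.001, 0.001]
contact_force: [4.5, -2.6, -4.9]
opening: 0.151
finger_force: 50.0
```

Run:
```python
from edge import *
I=r.snapshot('scene'); s=r.get_state();st(s);print(s['moment'])
for y in(-16,-13,-10): print(y,'now',edge(I,y))
bl=lambda h,s,v:(h>105)&(h<125)&(s>100)&(v>25)
for x in blobs(I[175:230,180:240].copy(),bl,5): print('ring',x[0],x[1]+180,x[2]+175, toS(onz(c,[(x[1]+180,x[2]+175)],.12)[0]))
```

```text
t 24.3 p [ 0.6126 -0.0389  0.1508] S [ 72.3 -14.9] yaw -47.31 tilt 0.19 q [-0.1   0.79  0.16  1.69 -0.17  0.67 -2.25] F [ 5.6 -2.9 -4. ] op 0.155
[-0.46978003 -0.9603466   0.19774636]
-16 now [7.8 7.8 7.4 7.7 6.7 6.7]
-13 now [6.9 7.  6.7 6.8 5.8 5.7]
-10 now [6.1 6.1 6.  6.  5.  4.7]
ring 20 232.25 176.15 [-16.96543476 -23.9705804 ]
```

Call:
move_arm(
  targets=[
    [[0.7,0,0,0,0,0,0],[0.7,0,0,0,0,0,0],[0.7,0,0,0,0,0,0],[0.7,0,0,0,0,0,0],[0.7,0,0,-30,0,0,0],[0.7,0,0,-70,0,0,0],[0.7,0,0,-130,0,0,0],[0.7,0,0,-150,0,0,0],[0.7,0,0,-150,0,0,0]],
  ],
)

```text
clock: 25.42
tool_pos: [0.6129, -0.0371, 0.3024]
eef_rot: [0.916, -0.401, 0.002, -0.001]
contact_force: [-0.4, -0.3, -0.3]
opening: 0.697
finger_force: 0.0
```

Run:
```python
from h import *
from plant import r
s=r.get_state(); st(s); go(s,(.40,-.30,.33,-47))
```

```text
t 25.43 p [ 0.6129 -0.0371  0.3024] S [ 72.2 -13.1] yaw -47.23 tilt 0.21 q [-0.13  0.61  0.2   1.54 -0.14  1.01 -2.28] F [-0.4 -0.3 -0.3] op 0.697
shift [ 48.5 334.7 -28.4] turn [-0.2 -0.1 -0.2] rows 5.4
```

Call:
move_arm(
  targets=[
    [[0.7,48,335,-30,0,0,0],[0.7,48,335,-30,0,0,0],[0.7,48,335,-30,0,0,0],[0.7,48,335,-30,0,0,0],[0.7,48,335,-30,0,0,0],[0.7,48,335,-30,0,0,0],[0.7,48,335,-30,0,0,0],[0.7,48,335,-30,0,0,0]],
  ],
)

```text
clock: 26.42
tool_pos: [0.3994, -0.2981, 0.3296]
eef_rot: [0.917, -0.4, -0.001, -0.001]
contact_force: [-0.8, -0.2, 0.2]
opening: 0.7
finger_force: 0.0
```

Run:
```python
from edge import *
s=r.get_state(); st(s); I=r.snapshot('scene'); T=r.snapshot('top'); ct=r.camera_info('top')
T0=cv2.imread('pics/top0.png')[:,:,::-1].copy()
og=lambda h,s,v:(h>=4)&(h<16)&(s>130)&(v>50)
for nm,J in(('0',T0),('1',T)):
  for x in blobs(J,og,25):
    P=onz(ct,[x[1:3]],.175)[0];S=toS(P)
    if x[0]>80 and 40<S[0]<100 and abs(S[1])<160:
      q=cv2.boxPoints(x[3]); e=max(q[1]-q[0],q[2]-q[1],key=np.linalg.norm); print(nm,'knob',x[0],np.round(x[1:3],1),S,x[3]) 
  for x in blobs(J,lambda h,s,v:v<32,40):
    S=toS(onz(ct,[x[1:3]],.137)[0])
    if 0<S[0]<60 and abs(S[1])<160: print(nm,'barrel',x[0],np.round(x[1:3],1),S)
  for x in blobs(J[195:270,200:335].copy(),lambda h,s,v:(h>=4)&(h<14)&(s>90)&(v>45)): print(nm,'chip',x[0],toS(onz(ct,[(x[1]+200,x[2]+195)],.016)[0]).round(0))
bl=lambda h,s,v:(h>105)&(h<125)&(s>100)&(v>25)
for x in blobs(I[175:230,180:240].copy(),bl,5): print('ring',x[0],toS(onz(c,[(x[1]+180,x[2]+175)],.12)[0]))
for nm,J in(('0',cv2.imread('pics/scene0.png')[:,:,::-1].copy()),('1',I)):
  for x in blobs(J[130:260,150:420].copy(),lambda h,s,v:(h>=5)&(h<16)&(s>120)&(v>50)): print('scene or',nm,x[0],np.round([x[1]+150,x[2]+130],1),toS(onz(c,[(x[1]+150,x[2]+130)],.168)[0]).round(1))
for y in(-16,-13,-10): print(y,edge(I,y))
for x in blobs(T,lambda h,s,v:((h<5)|(h>172))&(s>110)&(v>40),10): print('red',x[0],x[1:3])
```

```text
t 26.43 p [ 0.3994 -0.2981  0.3296] S [ -78. -315.] yaw -47.12 tilt 0.13 q [ 0.41  0.41  0.21  1.82 -0.11  0.92 -1.72] F [-0.8 -0.2  0.2] op 0.7
0 knob 126 [337.5 180. ] [  70.94450503 -131.35553646] ((337.25, 179.75001525878906), (7.0710673332214355, 20.50609588623047), 45.0)
0 barrel 100 [330.4 197.8] [  28.35133234 -129.07537595]
0 chip 33 [-52. 139.]
0 chip 33 [-55.  73.]
0 chip 34 [-34. -38.]
1 knob 126 [290.7 169.1] [ 70.17268772 -14.40047231] ((290.7500305175781, 169.25001525878906), (7.071067810058594, 20.50609588623047), 45.0)
1 barrel 86 [285.3 186.9] [ 28.37296885 -12.85357638]
1 chip 18 [-87. 134.]
1 chip 18 [-86.  76.]
1 chip 16 [-86. -34.]
ring 22 [-17.26900275 -26.47336738]
ring 41 [28.39140649 -6.52714394]
scene or 0 229 [177.3 163.2] [  69.4 -126.6]
scene or 0 218 [394.3 186.4] [-186.1  335.7]
scene or 0 22 [236.5 191.7] [55.5 56. ]
scene or 0 356 [378.5 216.9] [-75.4 351.6]
scene or 0 22 [273.  205.9] [ 39.6 149.3]
scene or 0 28 [292.6 217.6] [ 41.6 204.3]
scene or 0 187 [410.8 244.2] [-48.4 442.4]
scene or 1 244 [212.  182.7] [68.  -9.4]
scene or 1 214 [394.1 186.7] [-184.7  335.6]
scene or 1 327 [378.6 217.4] [-74.3 352.3]
scene or 1 192 [410.9 244.2] [-48.7 442.5]
-16 [6.8 6.9 7.7 7.9 7.  6.8]
-13 [5.9 6.1 7.  7.1 6.1 5.9]
-10 [5.1 5.4 6.2 6.3 5.2 5. ]
red 108 (np.float64(262.14814814814815), np.float64(112.68518518518519))
```

Run:
```python
from plant import r
print(r.finish_job())
```

```text
the job is handed in; nothing more can be done
None
```

The job is handed in at about 26 s of the 72 s allowed: the three chips are in the trough, the brush is standing back at its original spot, and the carriage is clamped tight again with the lens measured within about 2 mm of the red specimen's centre; the hand-in returned no verdict.

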